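Move the bead pail to the blue swing hook and fold the red one away

ROBOT

A 6-joint arm with a two-finger parallel gripper is mounted at the origin on the work surface. World frame = base frame: x ahead of the robot, y to its left, z up, the work surface at z = 0. Lengths are in m, angles in rad, forces in N, time in s.
With the tool pointing down it reaches from about 0.35 to 0.775 m from the base axis. Payload 5.5 kg.
Tool frame: the origin (TCP) lies between the finger pads; the fingertips stand 17 mm ahead of it and the grasp point (between the pads) lies 2 mm behind it (env.finger_overhang is the distance from the TCP to the fingertips, in m); z points along the fingers, y is the direction in which the jaws open and shut (so a half turn about z gives the same grasp; the last joint's range is limited). The gripper opens to 85 mm and grips with 20 to 120 N. Pads are 22 mm wide; open, the fingers measure 114 mm over their backs; the gripper's body (76 mm by 85 mm) begins 54 mm behind the grasp point. The pads swing forward as they close: fully open they stand 13 mm farther back than shut.
Start: joints at [-1.361, 0.313, 0.046, 1.304, 0, 1.431], TCP at [0.197, -0.54, 0.248] pointing down, gripper open.
Joint ranges: [-2.76, 2.76], [-0.86, 1.69], [-1.03, 1.26], [-2.2, 2.34], [-1.47, 1.5], [-3.14, 3.14]. Speed limits (rad/s): [2.57, 2.57, 3.14, 3.14, 3.14, 3.14].

INTERFACE

Orientations are given as a unit quaternion [w, x, y, z].
In Python, from workcell import env gives the robot as it stands. The module is installed in compiled form; this text tells all that it offers.
- The arm moves only by the tool arm_command, never from a script. Its argument "moves" is a list of rows, each a list of 5 numbers: the closure, from 0 (fully open) to 1 (shut), then the shift along the tool's x, y, z in mm, then the turn about the tool's z in rad. In form: [[fingers, dx, dy, dz, turn], ...]. A call has 1 to 12 rows; each row is the pose to reach, as a shift and turn from the pose commanded when the call began, along the tool's axes at that moment; what a row does not reach only later rows make up. A row lasts 1/10 s, in which the tool goes at most 50 mm and 8.59 degrees, less where a joint would pass 70% of its speed; a pose out of reach is approached as far as the arm can. A call with a gripper value outside its range is refused whole. The fingers move at their own pace and stop on an object; "squeeze" is the grip in N (left out, the last holds). Time passes only in rows, so rows that repeat a pose let the fingers close. It gives the time, the measured TCP pose, the force and the opening at its end, in the units of the state.
- env.get_state(): the state, without advancing time (a new reading comes with each control period).
- env.read_camera(name): name is "scene" or "top" or "wrist"; returns (picture, depth): 420x560x3 uint8, blue, green, red; 420x560 float32, m along the optical axis (not along the pixel's ray), 0 where there is no reading.
- env.get_calibration(name): a dict with "fx", "fy", "cx", "cy" (pixels), "k1" (the pictures are not rectified: a ray, as slopes to the right and down, at radius r is drawn at 1 + k1 r^2 times it, then the intrinsics apply), "pose" (4x4, takes a point from camera to world coordinates). Camera axes: x right, y down, z forward; pixel columns grow to the right and rows downward; lengths in m; the calibration is good to about 2 mm. A picture is of the moment at which its call begins: read the wrist's pose just before it. get_calibration takes no time and is no camera call; for the wrist camera it gives the pose at the moment of the call.
- env.hand_in(): hands the job in, once; it reports no verdict.
The state is a dict: "clock": time; "joint_pos": joint angles; "qvel": joint speeds; "tau": joint torques, N m; "tcp_pos": TCP position; "orientation": TCP orientation; "wrist_force": force on the tool from outside, world axes, zero at the start; "ft_torque": the same for the moment, N m; "finger_gap": finger opening in m.
Only numpy, scipy, OpenCV 4.12 (cv2) and the standard library are available. Lean on these libraries where they do the work, as an engineer would, in place of code of your own. Each camera call takes 0.05 s, during which the arm holds its last target. There are 200 camera calls.

TASK

Swing the folded blue hook straight out from its board, move the green pail from the red hook onto the blue one so that it hangs freely by its wire handle, then swing the emptied red hook back flat against its board, so that no bare hook sticks out over the bench. Leave the orange pail hanging where it is.

Things in the scene. Friction and masses are not known exactly. Their poses are not given: they have to be found in the camera images.
- blue_arm (a joint): blue hook's angle: 0 = folded flat, pointing left (seen from the robot) along its white board; 1.57 = straight out towards the robot; stops at both ends. Level swing, counter-clockwise from above to open; stays where left; about 1.5 N at its end moves it. Starts at 0 to 0.3. Board 170 wide, 18 thick, on two posts, its top edge 210 mm up: the upturned end stands above it. Hinge 22 mm before its face
- blue_tip (a point): upturned end of the blue hook: upright round post 12 mm thick, 38 mm tall above the arm's upper face (which is 215 mm above the table). Point on the post's axis, 12 mm below its top, 26 mm above the arm's upper face. Axes turn with the arm: y along it, outwards from the hinge; z up. Hinge axis 90 mm back along -y. Arm: bar 10 mm wide, 12 mm thick
- red_arm (a joint): angle of the red hook, built just like the blue one: 0 = flat along its board, 1.57 = straight out. Starts straight out with the green pail on it
- red_tip (a point): upturned end of the red hook; same shape, sizes and axes as blue_tip
- green_pail_grip (a point): upright green stub, 16 mm thick, on top of the pail's rigid wire handle. Point on its axis, 14 mm below its top, 36 above the underside of the handle's top wire, which rests on the arm (10 above the tip point). Handle in the y-z plane, opening 90 high, 54 wide (18 at the top). Pail 64 wide, 60 high, 0.1-0.2 kg, foot 186 below point. Lift 45 to 50 and slide along the arm past its upturned end
- orange_pail_grip (a point): grip of the orange pail, shaped like the green one, hanging on the yellow hook, which stands straight out; a bystander
Things that resemble listed ones, but are neither listed nor needed, are in the scene too. There is more than one size of the part that bears green_pail_grip; the job needs the middle-sized.

How it is judged:
By the outcome, as a careful person would: the job done as asked, in the order asked, and still so for the second after the job is handed in, with the robot touching nothing.
It also fails if it takes over 61 s, if anything falls off the work surface, if the arm or the gripper's body presses on something with over 40 N, if the wrist force passes 120 N, or if a joint passes its speed limit or range.

## Working session

There is one attempt and no reset: what is moved stays moved. The work goes in short steps, Python scripts to look and compute and a tool call to move; the robot and the scene stay as the last step left them, time stands still between calls to the robot, and variables do not carry over. Pictures are saved under pics/ and viewed, about 8 in all and at most 12, crops included, and the job is handed in when it is done.

Besides the shell and the picture viewer there is one more tool, called after ">>>" as a command line: name --pt "numbers of a row" for each row, then --argument value for the rest. arm_command: Moves the arm, as the interface text tells. Its arguments: {"type":"object","properties":{"moves":{"type":"array","items":{"type":"array","items":{"type":"number"}}},"squeeze":{"type":"number"}},"required":["moves"]}

```bash
mkdir -p pics; cat > h.py <<'E'
from workcell import env
import numpy as np, cv2
def snap(n,tag):
    c=env.get_calibration(n); p,d=env.read_camera(n)
    cv2.imwrite(f'pics/{tag}.png',p); np.savez(f'{tag}.npz',p=p,d=d,**{k:np.array(c[k]) for k in c}); return p,d,c
def load(tag): return np.load(f'{tag}.npz')
def ray(c,u,v):
    K=np.array([[c['fx'],0,c['cx']],[0,c['fy'],c['cy']],[0,0,1]],float)
    q=cv2.undistortPoints(np.array([[[u,v]]],float),K,np.array([float(c['k1']),0,0,0]))[0,0]
    return np.array([q[0],q[1],1.])
def px(c,u,v,d=None):
    r=ray(c,u,v); 
    if d is None:
        w=c['d'][int(v)-1:int(v)+2,int(u)-1:int(u)+2]; w=w[w>0]; d=np.median(w) if len(w) else np.nan
    T=np.array(c['pose']); return T[:3,:3]@(r*d)+T[:3,3]
def atz(c,u,v,z):
    T=np.array(c['pose']); r=T[:3,:3]@ray(c,u,v); o=T[:3,3]; return o+r*(z-o[2])/r[2]
E
python3 - <<'E'
from h import *
print(env.get_state())
a=snap('scene','s0')[0]; b=snap('top','t0')[0]
E
```

```text
{'clock': 0.0, 'joint_pos': array([-1.36061498e+00,  3.14016755e-01,  4.49574309e-02,  1.30359267e+00,
        3.61676227e-05,  1.43123254e+00]), 'qvel': array([-4.20866167e-04, -4.45017887e-04, -3.12171745e-04, -4.53143909e-04,
        7.54354825e-05,  7.36084920e-04]), 'tau': array([ 5.34078008e-04, -4.80631077e+01,  2.98530114e+01,  1.93834200e-02,
       -2.51505662e-04,  4.75811134e-06]), 'tcp_pos': array([ 0.19694645, -0.5397024 ,  0.24739073]), 'orientation': array([-9.27892392e-04,  9.84748297e-01,  1.73982556e-01, -1.46812900e-05]), 'wrist_force': array([1.06573478, 0.03992366, 0.77811045]), 'ft_torque': array([ 0.0744008 , -0.01737221, -0.0445578 ]), 'finger_gap': 0.08527982860343716}
```

View pics/s0.png

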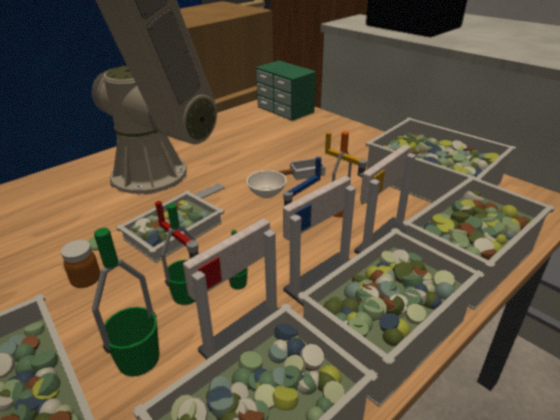

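View pics/t0.png

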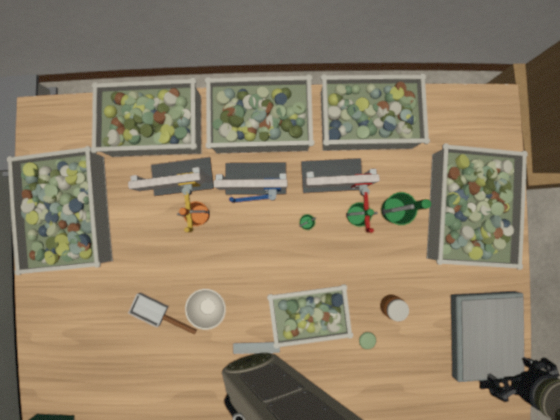

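Top view: three green pails, small (307,222) and large (400,209) standing on the bench, and the middle one (360,214) hanging on the red hook (366,190–232). The middle-sized one on the red hook fits the description. The blue hook is nearly folded at (235–275,197). I'll confirm in an enlarged crop.

```bash
python3 - <<'E'
from h import *
t=load('t0'); p=t['p'][160:245,120:440]
p=np.clip(p.astype(float)*1.3,0,255).astype('uint8')
a=cv2.resize(p[:,80:280],None,fx=4,fy=4,interpolation=cv2.INTER_CUBIC)
s=load('s0'); q=s['p'][120:300,140:380]; q=cv2.resize(q,None,fx=1.33,fy=1.33); 
b=np.zeros((250,800,3),'uint8'); b[:239,:319]=q
cv2.imwrite('pics/c0.png',np.vstack([a,b]))
for n,u,v in [('redtip',366,232),('redhinge',365,190),('bluetip',233,197),('bluehinge',272,196),('greengrip',372,212),('boardL',218,183),('boardR',285,183),('rbL',310,180),('rbR',376,179),('small',307,222),('ytip',189,231)]:
  print(n,px(t,u,v).round(3))
print(t['pose'].round(3),t['fx'],t['k1'])
E
```

```text
redtip [ 0.522 -0.224  0.211]
redhinge [ 0.619 -0.224  0.214]
bluetip [0.628 0.104 0.001]
bluehinge [ 0.611 -0.009  0.214]
greengrip [ 0.566 -0.228  0.264]
boardL [0.645 0.115 0.209]
boardR [ 0.641 -0.04   0.209]
rbL [ 0.646 -0.098  0.209]
rbR [ 0.645 -0.252  0.21 ]
small [ 0.551 -0.094  0.121]
ytip [0.536 0.178 0.235]
[[-0.028 -0.999  0.046  0.532]
 [-0.999  0.027 -0.018 -0.029]
 [ 0.016 -0.047 -0.999  1.19 ]
 [ 0.     0.     0.     1.   ]] 426.43120354011677 -0.10800367918228955
```

View pics/c0.png

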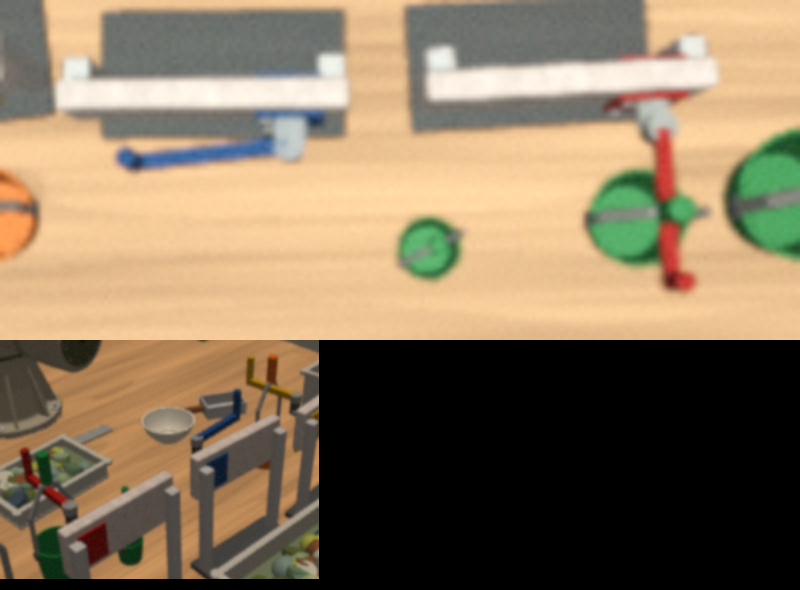

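```bash
cat >> h.py <<'E'
from scipy.spatial.transform import Rotation as R
def plan(pts, yaw=None):
    """shift in tool mm from present TCP for world targets; yaw=desired world angle of tool x"""
    s=env.get_state(); q=s['orientation']; Rm=R.from_quat([*q[1:],q[0]]).as_matrix()
    y0=np.arctan2(Rm[1,0],Rm[0,0])
    print('t',round(s['clock'],2),'tcp',s['tcp_pos'].round(4),'yaw',round(y0,3),'F',s['wrist_force'].round(1),'gap',round(s['finger_gap'],4))
    for p in pts: print(p,'->',(1000*Rm.T@(np.array(p)-s['tcp_pos'])).round(1),'turn',None if yaw is None else round(-(yaw-y0),3))
E
python3 - <<'E'
from h import *
t=load('t0'); 
T=env.get_calibration('wrist')['pose']; s=env.get_state()
print('wristcam',T.round(3), T[:3,3]-s['tcp_pos'])
for n,u,v,z in [('redtip top',371.5,230.3,.253),('bluetip top',231.3,199.2,.253),('green top',370.5,212.2,.265),('bluehinge',272.2,194,.22),('redhinge',364,189,.22)]:
  print(n,atz(t,u,v,z).round(3))
for u in range(415,433,3): print(u,px(t,u,204).round(3))
plan([[.5,-.1,.42],[.42,-.1,.42]],0.0)
E
```

```text
wristcam [[ 0.343 -0.899 -0.273  0.267]
 [-0.939 -0.329 -0.098 -0.515]
 [-0.002  0.29  -0.957  0.374]
 [ 0.     0.     0.     1.   ]] [0.06988033 0.02501877 0.12607147]
redtip top [ 0.526 -0.228  0.253]
bluetip top [0.603 0.08  0.253]
green top [ 0.566 -0.225  0.265]
bluehinge [ 0.615 -0.01   0.22 ]
redhinge [ 0.621 -0.221  0.22 ]
415 [ 0.583 -0.334  0.236]
418 [ 0.581 -0.332  0.262]
421 [ 0.58  -0.333  0.281]
424 [ 0.58  -0.34   0.281]
427 [ 0.58  -0.346  0.282]
430 [ 0.58  -0.354  0.279]
t 0.1 tcp [ 0.197  -0.5398  0.2475] yaw 0.35 F [-1.  -0.3  1.1] gap 0.0856
[0.5, -0.1, 0.42] -> [ 435.4 -309.6 -171.9] turn 0.35
[0.42, -0.1, 0.42] -> [ 360.3 -337.  -171.9] turn 0.35
```

```bash
python3 - <<'E'
from h import *
plan([[.58,-.08,.42]],0.0)
E
```

```text
t 0.1 tcp [ 0.197  -0.5398  0.2475] yaw 0.35 F [-1.  -0.3  1.1] gap 0.0856
[0.58, -0.08, 0.42] -> [ 517.4 -300.9 -171.9] turn 0.35
```

>>> arm_command --pt "0 0 0 -50 0" --pt "0 20 -20 -100 0.05" --pt "0 60 -35 -130 0.1" --pt "0 100 -60 -150 0.2" --pt "0 200 -120 -170 0.35" --pt "0 300 -180 -170 0.35" --pt "0 400 -240 -170 0.35" --pt "0 517 -301 -172 0.35" --pt "0 517 -301 -172 0.35" --pt "0 517 -301 -172 0.35" --pt "0 517 -301 -172 0.35" --pt "0 517 -301 -172 0.35"

```text
clock: 1.3
tcp_pos: [0.5192, -0.1506, 0.417]
orientation: [0.0, 1.0, -0.0, -0.0]
wrist_force: [0.7, -1.0, 0.1]
finger_gap: 0.0854
```

```bash
python3 - <<'E'
from h import *
plan([[.58,-.08,.42]],0.0)
E
```

```text
t 1.3 tcp [ 0.5192 -0.1506  0.417 ] yaw -0.0 F [ 0.7 -1.   0.1] gap 0.0854
[0.58, -0.08, 0.42] -> [ 60.8 -70.6  -3. ] turn -0.0
```

>>> arm_command --pt "0 30 -35 -2 0" --pt "0 60 -70 -3 0" --pt "0 60 -70 -3 0" --pt "0 60 -70 -3 0"

```text
clock: 1.7
tcp_pos: [0.5788, -0.0815, 0.4191]
orientation: [-0.0, 1.0, 0.001, -0.001]
wrist_force: [-0.1, -0.3, -1.1]
finger_gap: 0.0856
```

```bash
python3 - <<'E'
from h import *
snap('wrist','w0')
p=load('w0')['p']; cv2.imwrite('pics/w0b.png',cv2.resize(p,(800,600)))
plan([],0)
E
```

```text
t 1.75 tcp [ 0.5782 -0.0824  0.4196] yaw 0.001 F [-0.2 -0.   0. ] gap 0.0855
```

View pics/w0b.png

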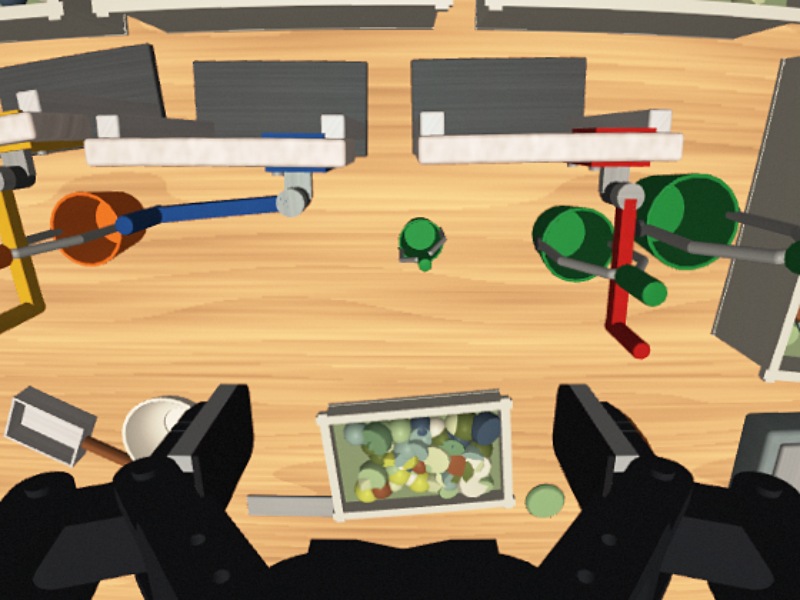

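The wrist picture (800×600) shows the blue post top at (125,226), the blue hinge cap at (291,202), the red post top at (641,351), the red hinge at (630,193) and the green stub top at (654,293). The yellow hook is at the left.

```bash
python3 - <<'E'
from h import *
c=load('w0')
for n,u,v,z in [('bluetop',125,226,.253),('bluehinge',291,202,.22),('redtop',641,351,.253),('redhinge',630,193,.22),('greentop',654,293,.265),('smallgrip',425,265,.12)]:
  print(n,atz(c,u*.7,v*.7,z).round(4),px(c,u*.7,v*.7).round(4))
for u,v in [(12,246),(5,256),(10,318),(20,310),(100,150),(340,155),(425,150),(675,148)]: print(u,v,px(c,u*.7,v*.7).round(3))
E
```

```text
bluetop [0.6053 0.0788 0.253 ] [0.6053 0.0786 0.2534]
bluehinge [ 0.6143 -0.0119  0.22  ] [ 0.6138 -0.011   0.2156]
redtop [ 0.5283 -0.2289  0.253 ] [ 0.5285 -0.2287  0.2534]
redhinge [ 0.6212 -0.2239  0.22  ] [ 0.6207 -0.2262  0.2149]
greentop [ 0.5693 -0.2255  0.265 ] [ 0.5695 -0.2252  0.2655]
smallgrip [ 0.5498 -0.1004  0.12  ] [ 0.5547 -0.0995  0.1402]
12 246 [0.587 0.182 0.216]
5 256 [0.583 0.178 0.229]
10 318 [0.543 0.176 0.239]
20 310 [0.545 0.176 0.229]
100 150 [0.648 0.112 0.211]
340 155 [ 0.642 -0.042  0.211]
425 150 [ 0.646 -0.095  0.211]
675 148 [ 0.649 -0.254  0.211]
```

>>> arm_command --pt "0.4 10 -50 0 0" --pt "0.4 20 -100 20 0" --pt "0.4 27 -150 60 0" --pt "0.4 27 -161 100 0" --pt "0.4 27 -161 130 0" --pt "0.4 27 -161 130 0" --pt "0.4 27 -161 130 0"

```text
clock: 2.45
tcp_pos: [0.6048, 0.077, 0.291]
orientation: [0.0, 1.0, -0.001, -0.0]
wrist_force: [1.0, -0.4, 0.7]
finger_gap: 0.0513
```

```bash
python3 - <<'E'
from h import *
plan([[.6053,.0787,.241]],0)
print(env.get_state()['joint_pos'].round(2))
E
```

```text
t 2.45 tcp [0.6048 0.077  0.291 ] yaw -0.002 F [ 1.  -0.4  0.7] gap 0.0513
[0.6053, 0.0787, 0.241] -> [ 0.5 -1.7 50. ] turn -0.002
[-0.    0.38  0.24  1.44 -0.    3.14]
```

>>> arm_command --pt "0.4 0 -1 25 -0.12" --pt "0.4 0 -1.5 50 -0.15" --pt "0.4 0 -1.5 50 -0.15" --pt "1 0 -1.5 50 -0.15" --pt "1 0 -1.5 50 -0.15" --pt "1 0 -1.5 50 -0.15" --pt "1 0 -1.5 50 -0.15" --pt "1 0 -1.5 50 -0.15" --squeeze 30

```text
clock: 3.25
tcp_pos: [0.6066, 0.0801, 0.2428]
orientation: [0.0, 0.997, 0.075, 0.002]
wrist_force: [-0.2, 0.2, 6.3]
finger_gap: 0.0108
```

```bash
python3 - <<'E'
from h import *
h=np.array([.614,-.0115]); t=np.array([.6053,.0787]); a0=np.arctan2(*(t-h)[::-1]); a1=np.pi-.039+.03
plan([[*(h+.09*np.array([np.cos(a),np.sin(a)])),.241] for a in np.linspace(a0,a1,8)],0)
E
```

```text
t 3.25 tcp [0.6066 0.0801 0.2428] yaw 0.15 F [-0.2  0.2  6.3] gap 0.0108
[np.float64(0.6053593894437774), np.float64(0.07808426116911214), 0.241] -> [-1.5  1.8  1.8] turn 0.15
[np.float64(0.5869279276970483), np.float64(0.07433182918488777), 0.241] -> [-20.3   2.7   1.7] turn 0.15
[np.float64(0.5696789457528536), np.float64(0.06683035267647852), 0.241] -> [-38.5   7.6   1.6] turn 0.15
[np.float64(0.5543658611011825), np.float64(0.0559074882917064), 0.241] -> [-55.3  16.1   1.5] turn 0.15
[np.float64(0.5416575332631114), np.float64(0.042040335322279826), 0.241] -> [-69.9  27.9   1.5] turn 0.15
[np.float64(0.5321090487065081), np.float64(0.025834596505747005), 0.241] -> [-81.8  42.5   1.4] turn 0.15
[np.float64(0.5261374752497001), np.float64(0.00799812156344644), 0.241] -> [-90.3  59.2   1.4] turn 0.15
[np.float64(0.5240036449753963), np.float64(-0.010690010934955672), 0.241] -> [-95.2  77.4   1.4] turn 0.15
```

>>> arm_command --pt "1 -9 0 -2 0" --pt "1 -19 1 -3 0" --pt "1 -28 3 -3 0" --pt "1 -37 6 -3 0" --pt "1 -46 10 -3 0" --pt "1 -54 14 -3 0" --pt "1 -62 20 -3 0" --pt "1 -68 26 -3 0" --pt "1 -75 33 -3 0" --pt "1 -80 41 -3 0" --pt "1 -85 49 -3 0" --pt "1 -89 57 -3 0"

```text
clock: 4.45
tcp_pos: [0.5202, 0.0117, 0.2428]
orientation: [-0.002, 0.997, 0.076, -0.005]
wrist_force: [-13.3, 6.5, 3.8]
finger_gap: 0.0102
```

>>> arm_command --pt "1 -2 6 0 0" --pt "1 -3 12 0 0" --pt "1 -4 18 0 0" --pt "1 -4 18 0 0" --pt "1 -4 18 0 0"

```text
clock: 4.95
tcp_pos: [0.5187, -0.0086, 0.2427]
orientation: [0.0, 0.997, 0.074, -0.005]
wrist_force: [-13.5, 1.0, 5.1]
finger_gap: 0.0111
```

>>> arm_command --pt "1 -4 2 0 0" --pt "1 -4 4 0 0" --pt "1 -4 6 0 0" --pt "1 -4 6 0 0" --pt "1 -4 6 0 0"

```text
clock: 5.45
tcp_pos: [0.5184, -0.0096, 0.2428]
orientation: [-0.006, 0.997, 0.076, -0.002]
wrist_force: [-3.3, 22.2, 1.1]
finger_gap: 0.011
```

>>> arm_command --pt "1 0 3 0 0" --pt "1 0 6 0 0" --pt "1 0 6 0 0" --pt "1 0 6 0 0"

```text
clock: 5.85
tcp_pos: [0.5184, -0.0102, 0.2427]
orientation: [-0.011, 0.997, 0.078, -0.002]
wrist_force: [-5.1, 40.4, 3.6]
finger_gap: 0.0107
```

>>> arm_command --pt "1 0 -5 0 0" --pt "1 0 -10 0 0" --pt "1 0 -10 0 0" --pt "0.4 0 -10 0 0" --pt "0.4 0 -10 0 0" --pt "0.4 0 -10 0 0" --pt "0.4 0 -10 -40 0" --pt "0.4 0 -10 -90 0" --pt "0 0 30 -110 0.05" --pt "0 0 60 -110 0.1" --pt "0 0 60 -110 0.1"

```text
clock: 6.95
tcp_pos: [0.5325, -0.0837, 0.354]
orientation: [0.001, 1.0, 0.022, 0.001]
wrist_force: [0.1, 0.4, -0.4]
finger_gap: 0.0849
```

```bash
python3 - <<'E'
from h import *
snap('wrist','w1'); snap('top','t1')
p=load('w1')['p']; q=load('t1')['p'][160:245,200:420]
cv2.imwrite('pics/w1b.png',np.vstack([cv2.resize(p,(500,375)),cv2.resize(q,(500,193),interpolation=cv2.INTER_CUBIC)]))
plan([],0)
E
```

```text
t 7.05 tcp [ 0.5313 -0.081   0.3531] yaw 0.048 F [0.3 0.2 0.3] gap 0.0855
```

View pics/w1b.png

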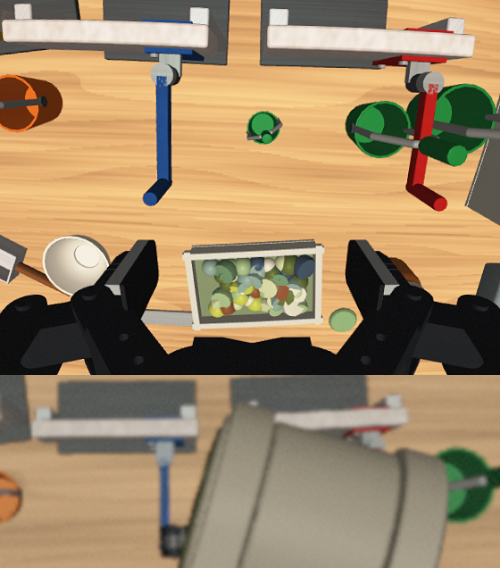

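The blue hook now stands straight out: post top at (150,199), hinge at (162,75). The red post top is at (440,204), the green stub top at (456,155) and the red hinge at (431,84).

```bash
python3 - <<'E'
from h import *
c=load('w1')
for n,u,v,z in [('bluetop',150,199,.253),('bluehinge',162,75,.22),('redtop',440,204,.253),('redhinge',431,84,.22),('greentop',456,155,.265),('b1',10,28,.21),('b2',205,38,.21)]:
  print(n,atz(c,u*1.12,v*1.12,z).round(4),px(c,u*1.12,v*1.12).round(4))
plan([[.568,-.225,.31],[.568,-.225,.251]],0)
E
```

```text
bluetop [ 0.5234 -0.0087  0.253 ] [ 0.5237 -0.009   0.2538]
bluehinge [ 0.6129 -0.0116  0.22  ] [ 0.613  -0.0104  0.2154]
redtop [ 0.5288 -0.2286  0.253 ] [ 0.529  -0.2283  0.2535]
redhinge [ 0.6171 -0.2221  0.22  ] [ 0.6173 -0.2244  0.2157]
greentop [ 0.5693 -0.2248  0.265 ] [ 0.5694 -0.2248  0.2651]
b1 [0.6481 0.116  0.21  ] [0.648  0.1155 0.2107]
b2 [ 0.6421 -0.043   0.21  ] [ 0.6421 -0.043   0.2101]
t 7.05 tcp [ 0.5313 -0.081   0.3531] yaw 0.048 F [0.3 0.2 0.3] gap 0.0855
[0.568, -0.225, 0.31] -> [ 29.7 145.6  43.1] turn 0.048
[0.568, -0.225, 0.251] -> [ 29.8 145.6 102.1] turn 0.048
```

>>> arm_command --pt "0 10 48 0 0" --pt "0 22 96 0 0" --pt "0 31 145 10 0" --pt "0 31 145.5 40 0" --pt "0 31 145.5 75 0" --pt "0 31 145.5 102 0" --pt "0 31 145.5 102 0" --pt "1 31 145.5 102 0" --pt "1 31 145.5 102 0" --pt "1 31 145.5 102 0" --pt "1 31 145.5 102 0" --pt "1 31 145.5 102 0" --squeeze 50

```text
clock: 8.25
tcp_pos: [0.5701, -0.2242, 0.2524]
orientation: [0.001, 1.0, 0.025, 0.001]
wrist_force: [0.1, -0.2, 5.9]
finger_gap: 0.0143
```

>>> arm_command --pt "1 0 0 -8 0" --pt "1 0 0 -18 0" --pt "1 0 0 -30 0" --pt "1 0 0 -42 0" --pt "1 0 0 -49 0" --pt "1 0 0 -49 0" --pt "1 0 0 -49 0" --pt "1 0 0 -49 0"

```text
clock: 9.05
tcp_pos: [0.5694, -0.2235, 0.2996]
orientation: [-0.0, 1.0, 0.025, -0.0]
wrist_force: [0.2, -0.2, -2.1]
finger_gap: 0.0144
```

```bash
python3 - <<'E'
from h import *
snap('scene','s1')
p=load('s1')['p'][120:330,60:340]; cv2.imwrite('pics/s1b.png',cv2.resize(p,(640,480)))
plan([],0)
E
```

```text
t 9.1 tcp [ 0.5693 -0.2235  0.2995] yaw 0.05 F [-0.4 -0.5 -1.5] gap 0.0144
```

View pics/s1b.png

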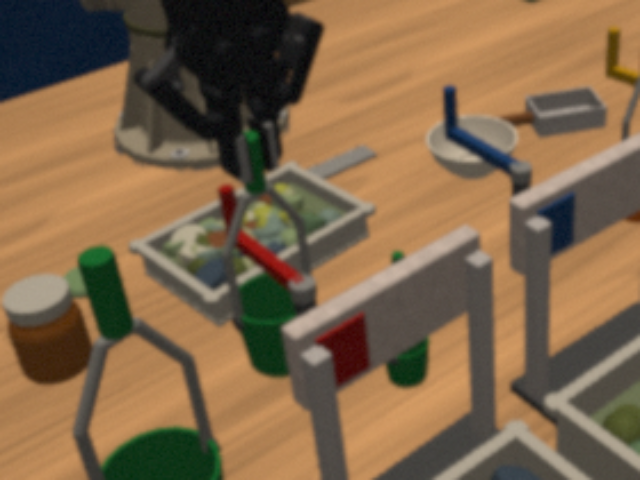

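>>> arm_command --pt "1 -8 0 -1 0" --pt "1 -20 0 -1 0" --pt "1 -34 0 -1 0" --pt "1 -48 0 -1 0" --pt "1 -62 0 -1 0" --pt "1 -76 0 -1 0" --pt "1 -90 0 -1 0" --pt "1 -100 0 -1 0" --pt "1 -106 0 -10 0" --pt "1 -106 0 -25 0" --pt "1 -106 0 -25 0" --pt "1 -106 0 -25 0"

```text
clock: 10.3
tcp_pos: [0.4641, -0.2292, 0.3256]
orientation: [0.0, 1.0, 0.025, 0.001]
wrist_force: [-0.6, -0.9, -2.4]
finger_gap: 0.0144
```

```bash
python3 - <<'E'
from h import *
plan([[.463,-.0085,.325],[.463,-.0085,.301]],-.025)
snap('top','t2'); c=load('t2'); 
q=c['p'][150:260,180:420]; cv2.imwrite('pics/t2b.png',cv2.resize(q,(720,330),interpolation=cv2.INTER_CUBIC))
E
```

```text
t 10.3 tcp [ 0.4641 -0.2292  0.3256] yaw 0.05 F [-0.6 -0.9 -2.4] gap 0.0144
[0.463, -0.0085, 0.325] -> [   9.9 -220.4    0.4] turn 0.075
[0.463, -0.0085, 0.301] -> [   9.9 -220.5   24.4] turn 0.075
```

>>> arm_command --pt "1 0 -10 0 0" --pt "1 2 -30 0 0.01" --pt "1 3 -55 0 0.02" --pt "1 4 -82 0 0.03" --pt "1 5 -110 0 0.04" --pt "1 6 -138 0 0.05" --pt "1 7 -165 0 0.06" --pt "1 8 -190 0 0.07" --pt "1 9 -208 5 0.075" --pt "1 10 -217 15 0.075" --pt "1 10 -220 24 0.075" --pt "1 10 -220 24 0.075"

```text
clock: 11.55
tcp_pos: [0.4617, -0.0084, 0.2992]
orientation: [-0.0, 1.0, -0.012, -0.002]
wrist_force: [0.5, 0.5, -2.4]
finger_gap: 0.0143
```

```bash
python3 - <<'E'
from h import *
plan([[.463,-.0085,.301],[.567,-.010,.301]],-.025)
snap('scene','s2'); snap('wrist','w2')
a=cv2.resize(load('s2')['p'][80:320,140:420],(560,480)); b=cv2.resize(load('w2')['p'][:,:],(240,180)); 
cv2.imwrite('pics/s2b.png',np.hstack([a,np.vstack([b,np.zeros((300,240,3),'uint8')])]))
E
```

```text
t 11.55 tcp [ 0.4617 -0.0084  0.2992] yaw -0.025 F [ 0.5  0.5 -2.4] gap 0.0143
[0.463, -0.0085, 0.301] -> [ 1.3  0.1 -1.8] turn 0.0
[0.567, -0.01, 0.301] -> [105.3  -1.   -2.2] turn 0.0
```

View pics/s2b.png

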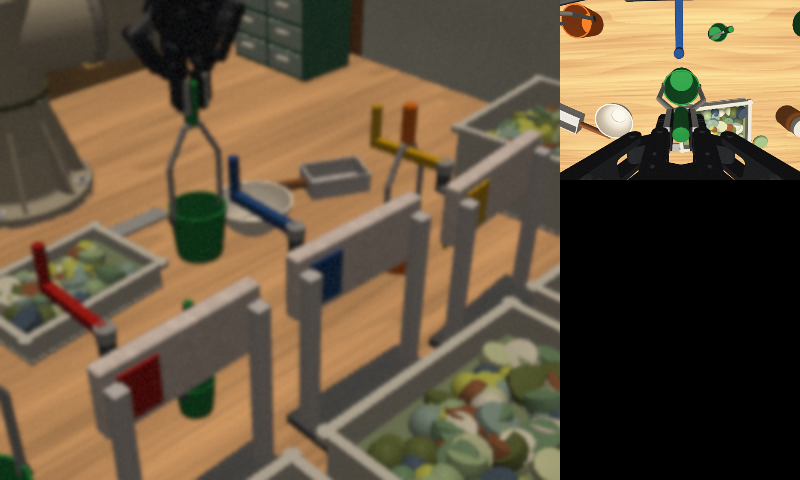

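The pail is held upright in front of the blue hook. In the wrist view the stub (681,135) and blue post (679,53) line up, so I'll slide it in.

>>> arm_command --pt "1 8 0 -1 0" --pt "1 18 0 -1 0" --pt "1 28 0 -1 0" --pt "1 38 -0.5 -1 0" --pt "1 48 -0.5 -1 0" --pt "1 58 -0.5 -1 0" --pt "1 68 -1 -1 0" --pt "1 78 -1 -1 0" --pt "1 88 -1 -1 0" --pt "1 97 -1 -1 0" --pt "1 103 -1 -1 0" --pt "1 103 -1 -1 0"

```text
clock: 12.85
tcp_pos: [0.5665, -0.0104, 0.3019]
orientation: [0.0, 1.0, -0.013, -0.0]
wrist_force: [-0.7, -0.2, -2.0]
finger_gap: 0.0144
```

>>> arm_command --pt "1 0 0 0 0" --pt "1 0 0 10 0" --pt "1 0 0 22 0" --pt "1 0 0 34 0" --pt "1 0 0 42 0" --pt "1 0 0 47 0" --pt "1 0 0 47 0" --pt "1 0 0 47 0"

```text
clock: 13.65
tcp_pos: [0.5658, -0.0103, 0.2553]
orientation: [0.0, 1.0, -0.013, 0.0]
wrist_force: [-0.8, 0.2, -2.3]
finger_gap: 0.0147
```

```bash
python3 - <<'E'
from h import *
plan([],0)
snap('scene','s3')
a=cv2.resize(load('s3')['p'][80:320,140:420],(560,480)); cv2.imwrite('pics/s3b.png',a)
E
```

```text
t 13.65 tcp [ 0.5658 -0.0103  0.2553] yaw -0.025 F [-0.8  0.2 -2.3] gap 0.0147
```

View pics/s3b.png

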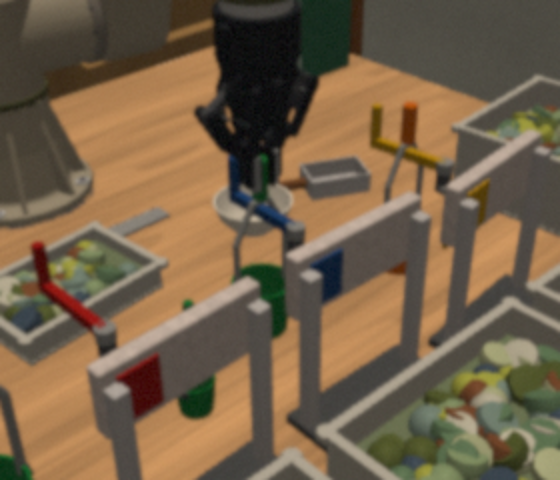

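The handle is round the blue arm, about 3 mm above contact. Next: lower, release and rise.

>>> arm_command --pt "1 0 0 2 0" --pt "1 0 0 4 0" --pt "1 0 0 4 0" --pt "1 0 0 4 0"

```text
clock: 14.1
tcp_pos: [0.5663, -0.0104, 0.2525]
orientation: [0.0, 1.0, -0.013, 0.001]
wrist_force: [-1.4, -0.7, 5.3]
finger_gap: 0.0143
```

>>> arm_command --pt "0.3 0 0 0 0" --pt "0.3 0 0 0 0" --pt "0.3 0 0 0 0" --pt "0.3 0 0 -15 0" --pt "0.3 0 0 -50 0" --pt "0.3 0 0 -100 0" --pt "0.3 0 0 -100 0" --pt "0.3 0 0 -100 0"

```text
clock: 14.9
tcp_pos: [0.5666, -0.0105, 0.3524]
orientation: [0.0, 1.0, -0.013, 0.002]
wrist_force: [0.3, -0.8, -0.4]
finger_gap: 0.0595
```

```bash
python3 - <<'E'
from h import *
plan([[.5285,-.2287,.33],[.5285,-.2287,.243]],0.05)
snap('scene','s4'); snap('wrist','w4')
a=cv2.resize(load('s4')['p'][100:310,140:420],(400,300)); b=cv2.resize(load('w4')['p'],(400,300)); cv2.imwrite('pics/s4b.png',np.hstack([a,b]))
E
```

```text
t 14.9 tcp [ 0.5666 -0.0105  0.3524] yaw -0.025 F [ 0.3 -0.8 -0.4] gap 0.0595
[0.5285, -0.2287, 0.33] -> [-32.6 219.1  22.4] turn -0.075
[0.5285, -0.2287, 0.243] -> [-32.9 219.1 109.4] turn -0.075
```

View pics/s4b.png

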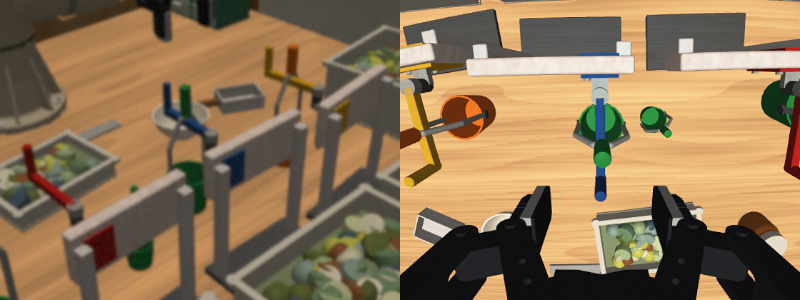

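The green pail hangs on the blue hook with its stub clear of the fingers. In the scene view the stub is at (185,95) and the blue post at (167,95). Now the red hook.

>>> arm_command --pt "0.4 -5 40 0 0" --pt "0.4 -12 85 0 -0.02" --pt "0.4 -20 130 0 -0.04" --pt "0.4 -28 175 0 -0.06" --pt "0.4 -33 219 10 -0.075" --pt "0.4 -33 219 40 -0.075" --pt "0.4 -33 219 75 -0.075" --pt "0.4 -33 219 108 -0.075" --pt "0.4 -33 219 108 -0.075" --pt "1 -33 219 108 -0.075" --pt "1 -33 219 108 -0.075" --pt "1 -33 219 108 -0.075" --squeeze 30

```text
clock: 16.2
tcp_pos: [0.5282, -0.2288, 0.2453]
orientation: [0.001, 1.0, 0.025, 0.001]
wrist_force: [-1.1, -0.4, 1.9]
finger_gap: 0.0105
```

>>> arm_command --pt "1 0 0 0 0" --pt "1 0 0 0 0"

```text
clock: 16.4
tcp_pos: [0.5282, -0.2288, 0.2452]
orientation: [0.001, 1.0, 0.025, 0.002]
wrist_force: [-0.4, 1.1, 6.9]
finger_gap: 0.0109
```

```bash
python3 - <<'E'
from h import *
h=np.array([.6175,-.2235]); t=np.array([.5285,-.2287]); a0=np.arctan2(*(t-h)[::-1])%(2*np.pi); a1=np.pi/2+.019-.03
plan([[*(h+.09*np.array([np.cos(a),np.sin(a)])).round(4),.243] for a in np.linspace(a0,a1,13)],0.05)
E
```

```text
t 16.4 tcp [ 0.5282 -0.2288  0.2452] yaw 0.05 F [-0.4  1.1  6.9] gap 0.0109
[np.float64(0.5277), np.float64(-0.2287), 0.243] -> [-0.5 -0.1  2.2] turn 0.0
[np.float64(0.5278), np.float64(-0.2165), 0.243] -> [  0.2 -12.3   2.2] turn 0.0
[np.float64(0.5296), np.float64(-0.2043), 0.243] -> [  2.6 -24.4   2.1] turn 0.0
[np.float64(0.533), np.float64(-0.1925), 0.243] -> [  6.6 -36.    2.1] turn 0.0
[np.float64(0.538), np.float64(-0.1813), 0.243] -> [ 12.2 -46.9   2.1] turn 0.0
[np.float64(0.5445), np.float64(-0.1708), 0.243] -> [ 19.2 -57.1   2.1] turn 0.0
[np.float64(0.5524), np.float64(-0.1614), 0.243] -> [ 27.5 -66.1   2.1] turn 0.0
[np.float64(0.5614), np.float64(-0.1531), 0.243] -> [ 36.9 -73.9   2.1] turn 0.0
[np.float64(0.5716), np.float64(-0.1461), 0.243] -> [ 47.5 -80.4   2.2] turn 0.0
[np.float64(0.5825), np.float64(-0.1406), 0.243] -> [ 58.6 -85.4   2.2] turn 0.0
[np.float64(0.5942), np.float64(-0.1366), 0.243] -> [ 70.5 -88.8   2.2] turn 0.0
[np.float64(0.6062), np.float64(-0.1342), 0.243] -> [ 82.6 -90.6   2.3] turn 0.0
[np.float64(0.6185), np.float64(-0.1335), 0.243] -> [ 94.9 -90.6   2.3] turn 0.0
```

>>> arm_command --pt "1 0.5 -12 0 0" --pt "1 3 -24 -1 0" --pt "1 7 -36 -1 0" --pt "1 12.5 -47 -1 0" --pt "1 19.5 -57 -1 0" --pt "1 28 -66 -1 0" --pt "1 37 -74 -1 0" --pt "1 48 -80 -1 0" --pt "1 59 -85.5 -1 0" --pt "1 70.5 -89 -1 0" --pt "1 82.5 -90.5 -1 0" --pt "1 90 -90.5 -1 0"

```text
clock: 17.6
tcp_pos: [0.6076, -0.1363, 0.2449]
orientation: [0.004, 1.0, 0.024, -0.006]
wrist_force: [-36.7, -16.2, 20.3]
finger_gap: 0.0108
```

>>> arm_command --pt "1 2 0 0 0" --pt "1 4 0 0 0" --pt "1 5 0 0 0" --pt "1 5 0 0 0" --pt "1 5 0 0 0"

```text
clock: 18.1
tcp_pos: [0.6085, -0.1363, 0.2448]
orientation: [0.004, 1.0, 0.023, -0.009]
wrist_force: [-31.8, -15.6, 17.1]
finger_gap: 0.0111
```

>>> arm_command --pt "1 -5 0 0 0" --pt "1 -11 3 0 0" --pt "1 -11 3 0 0" --pt "0.4 -11 3 0 0" --pt "0.4 -11 3 0 0" --pt "0.4 -11 3 0 0" --pt "0.4 -11 3 -40 0" --pt "0.4 -11 3 -90 0" --pt "0.4 -11 3 -120 0" --pt "0.4 -11 3 -120 0"

```text
clock: 19.1
tcp_pos: [0.6083, -0.1367, 0.3692]
orientation: [0.001, 1.0, 0.025, 0.004]
wrist_force: [0.8, 0.2, 0.1]
finger_gap: 0.0511
```

```bash
python3 - <<'E'
from h import *
plan([],0.05)
snap('wrist','w5')
cv2.imwrite('pics/w5b.png',load('w5')['p'])
E
```

```text
t 19.1 tcp [ 0.6083 -0.1367  0.3692] yaw 0.051 F [0.8 0.2 0.1] gap 0.0511
```

View pics/w5b.png

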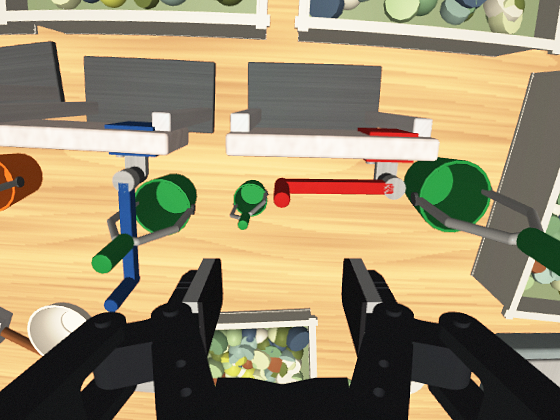

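The red hook lies along its board: post top at (282,199), hinge at (393,188). The green pail hangs on blue, stub at (103,264). I'll measure both angles.

```bash
python3 - <<'E'
from h import *
c=load('w5')
f=lambda u,v,z:atz(c,u,v,z)[:2]
rt,rh,bt,bh=f(282,199,.253),f(393,188,.216),f(112,305,.253),f(124,180,.216)
rb0,rb1=f(230,153,.210),f(436,159,.210)   # front top edges (lower edge approx)
print('red',rt,rh,np.linalg.norm(rt-rh),'blue',bt,bh,np.linalg.norm(bt-bh))
d=rb0-rb1; a=rt-rh
print('pixel edge',rb0,rb1,'angle',np.arctan2(a[1],a[0])-np.arctan2(d[1],d[0]))
# arm upper-face centreline, z=.215
l0,l1=f(300,187,.215),f(380,187.5,.215); a=l0-l1; print('line angle',np.arctan2(a[1],a[0])-np.arctan2(d[1],d[0]))
e0,e1=f(0,145,.192),f(166,152,.192)
# depth-based fits: board top edge points & red arm points
p,D=c['p'].astype(int),c['d']
def fit(mask,zlo,zhi,box):
    u0,u1,v0,v1=box; P=[]
    for v in range(v0,v1):
        for u in range(u0,u1):
            if mask(p[v,u]) and D[v,u]>0:
                q=px(c,u,v,D[v,u])
                if zlo<q[2]<zhi: P.append(q)
    P=np.array(P); vx,vy,x,y=cv2.fitLine(P[:,:2].astype('f4'),cv2.DIST_HUBER,0,.01,.01).ravel()
    return len(P),np.arctan2(vy,vx)%np.pi,x,y,P.min(0).round(4),P.max(0).round(4)
w=lambda q:q.min()>120; r=lambda q:q[2]>110 and q[1]<70; b=lambda q:q[0]>80 and q[2]<60
print('redboard',fit(w,.206,.215,(225,440,130,165)));print('redarm',fit(r,.211,.219,(292,385,175,200)))
print('blueboard',fit(w,.206,.215,(0,190,120,160)));print('bluearm',fit(b,.211,.219,(115,140,190,290)))
E
```

```text
red [ 0.61545045 -0.13685092] [ 0.6189089  -0.22519998] 0.08841672104658435 blue [ 0.52409105 -0.00980756] [ 0.6147921  -0.01124772] 0.09071248671055959
pixel edge [ 0.63912498 -0.09485482] [ 0.64317276 -0.259027  ] angle 0.014474638614003998
line angle 0.020665830077105873
redboard (4756, np.float32(1.5991478), np.float32(0.64840907), np.float32(-0.17439027), array([ 0.6371, -0.2601,  0.2062]), array([ 0.659 , -0.0912,  0.2133]))
redarm (1082, np.float32(1.6165209), np.float32(0.61703604), np.float32(-0.18169703), array([ 0.6113, -0.2184,  0.2132]), array([ 0.6232, -0.1447,  0.2174]))
blueboard (3704, np.float32(1.5537386), np.float32(0.64528906), np.float32(0.022538455), array([ 0.6345, -0.0456,  0.2066]), array([0.6548, 0.0955, 0.2128]))
bluearm (765, np.float32(3.136464), np.float32(0.57157844), np.float32(-0.009927458), array([ 0.5273, -0.0147,  0.2127]), array([ 0.6067, -0.0041,  0.2175]))
```

```bash
python3 -c "
from h import *
print(env.hand_in())"
```

```text
the job is handed in; nothing more can be done
None
```

The job is done and handed in at about 19 s on the robot's clock. I swung the blue hook out to its stop. Then I moved the middle-sized green pail from the red hook onto the blue one, and folded the red hook back along its board.

**Last checks, from the final wrist picture and depth:**
- **Blue hook:** about 1.58 rad, so straight out. The green pail hangs on it by its handle.
- **Red hook:** about 0.015–0.02 rad, so flat to within what I can measure.
- **Orange pail:** I never touched it. Only its edge shows in that last picture; the earlier view just after the pail was hung shows it still on the yellow hook.
- **Gripper:** open and well clear, about 12 cm above the hook tips.

**Readings that disagreed:**
- **Slip along the pads:** while I gripped the posts, the tool position was 5–7 mm off the camera's tip positions. I take this as the posts sliding along the pads.
- **Force at the stops:** the wrist force reached about 45 N, with the fingers holding the posts. That is below the 120 N limit, and I eased it off before letting go.

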